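Sweep the caps off the board with the sprung squeegee

TASK

Take the squeegee from its drip tray, press it lightly on the bare near end of the wooden board, behind both caps, so that its sprung foot gives a few millimetres, and keep it pressed on the board while you sweep both caps along and over the far edge into the steel catch tray. Never press the foot to its stop, touch the caps only with the squeegee, and leave the other things alone. Then stand the squeegee upright in its drip tray again and let go.

Things in the scene. Friction and masses are not known exactly. Their poses are not given: they have to be found in the camera images.
- station: Fixed light wooden board on feet, steel catch tray at its far end. Origin on the worktop under the board's centre, z up, x along the board from its near end to the catch tray (sweep direction). Board 280 long (x -140..140), 180 wide (y -90..90), top at z = 40, no rims. The caps start with centres at x = -30..50, |y| under 37
- catch_tray (a point): centre of the catch tray's floor, 192 mm from the station's origin along its x, 3 above the worktop; axes as the station's. The tray is open above from the board's far edge (which overhangs it) to 104 mm beyond, 180 wide inside; its rim (35 high) ends 115 beyond the edge
- squeegee: Squeegee standing in the drip tray, 200 g, 96 tall. Origin: centre of the underside of its blades (foot fully out), z up, x across its thin side, y along the blades; front and back alike. Below the grip a blue hood 44 thick, 146 wide, z = 34 to 56, round a black sprung foot with two rubber blades 138 wide (y), outer faces at x = -13 and 13
- grip (a point): middle of the squeegee's white grip bar, 81 above the squeegee's origin, axes as the squeegee's; the bar is 26 thick (x), 120 long (y), 30 high with flat sides; take it across its thickness from above
- foot (a joint): how far the sprung foot is pushed up into the squeegee, m: 0 = fully out, as when the squeegee stands or hangs by itself; 0.014 = at its stop. It takes about 2 N to start it and 0.7 N for each further mm (about 6 N at 5 mm)
- foot_mid (a point): centre of the underside of the squeegee's blades, moving with the sprung foot
- green_cap: dark green round cap lying on the board, 30 across, 18 tall, origin at the centre of its underside
- grey_cap: grey round jar cap lying on the board, 40 across, 16 tall, origin at the centre of its underside
- drip_tray: fixed shallow grey drip tray on four feet, home of the squeegee. Origin on the worktop under its centre, x and y along its sides; inside 64 (x) by 190 (y), floor 11 above its origin, rim at z = 19. The squeegee stands in it with its blades along y
- mug: cream mug on the black hob, 95 mm tall, 92 mm across, handle at the side; bystander
- ramekin: small cream dish on the worktop left of the board's far end, 66 mm across, 34 mm tall; bystander
- plug: black rubber sink plug with a ring, 39 mm across, on the front strip before the sink; bystander
There are look-alikes about, which are no part of the job. Leave any pink look-alike of the grey_cap alone.

How it is judged (in metres and radians):
On the way, in this order (a step that is already met when the one before it is completed fails the run):
1. the squeegee's foot is pressed in 1.5 to 11 mm on the near end of the board, behind both caps (value of joint foot between 0.0015 and 0.011 m and x of foot_mid in the frame of station between -0.14 and -0.06 m and y of foot_mid in the frame of station between -0.06 and 0.06 m and z of foot_mid in the frame of station between 0.034 and 0.046 m), for 0.2 s.
2. both caps lie in the catch tray (x of green_cap in the frame of station between 0.135 and 0.25 m and y of green_cap in the frame of station between -0.095 and 0.095 m and z of each of green_cap, grey_cap in the frame of station below 0.036 m and x of grey_cap in the frame of station between 0.135 and 0.25 m and y of grey_cap in the frame of station between -0.095 and 0.095 m), for 0.2 s.
At the end, for the whole second after the job is handed in: Both caps lie still in the catch tray (beyond the board's edge, below the board's top), and the squeegee stands still and upright (within 0.1 rad) with its whole foot on the floor of the drip tray (within 40 mm of the tray's centre each way, origin under 15 mm above the tray's origin) (all of step 2 and linear speed of each of green_cap, grey_cap, squeegee below 0.02 m/s and x of squeegee in the frame of drip_tray between -0.04 and 0.04 m and y of squeegee in the frame of drip_tray between -0.04 and 0.04 m and z of squeegee in the frame of drip_tray below 0.015 m and angle between squeegee's own z axis and vertical below 0.1 rad); the robot touches nothing.
It fails at once if a cap on the board is moved (over 30 mm/s) while the squeegee's foot is not pressed in on the board (under 0.5 mm) ((linear speed of green_cap above 0.03 m/s and z of green_cap in the frame of station above 0.037 m and (value of joint foot below 0.0005 m or z of foot_mid in the frame of station above 0.05 m or z of foot_mid in the frame of station below 0.03 m)) or (linear speed of grey_cap above 0.03 m/s and z of grey_cap in the frame of station above 0.037 m and (value of joint foot below 0.0005 m or z of foot_mid in the frame of station above 0.05 m or z of foot_mid in the frame of station below 0.03 m))).
It fails at once if the foot is pressed in more than 11.5 mm, near its stop (value of joint foot above 0.0115 m).
It fails at once if the robot itself touches a cap (contact force between any of the fingers, the arm and green_cap above 0.3 N or contact force between any of the fingers, the arm and grey_cap above 0.3 N).
It fails at once if a bystander is moved by more than 20 mm (distance of any of mug, ramekin, plug from where it was at the start of the episode above 0.02 m).
It also fails if it takes over 56 s, if anything falls off the work surface, if the arm or the gripper's body presses on something with over 40 N, if the wrist force passes 120 N, or if a joint passes its speed limit or range.

ROBOT

A 7-joint arm with a two-finger parallel gripper is mounted at the origin on a cart in front of the work surface, level with it; the furniture and walls round the work are solid. World frame = base frame: x ahead of the robot, y to its left, z up, the work surface at z = 0. Lengths are in mm, angles in rad, forces in N, time in s.
With the tool pointing down it reaches from about 400 to 875 mm from the base axis. Payload 4.4 kg.
Tool frame: the origin (TCP) lies on the centre line of the jaws, within the pads' length; the fingertips stand 25 mm ahead of it and the grasp point (between the pads) lies 6 mm ahead of it (ctrl.finger_overhang is the distance from the TCP to the fingertips, in mm); z points along the fingers, y is the line along which they close (so a half turn about z gives the same grasp; the last joint's range is limited). The gripper opens to 85 mm and grips with 20 to 120 N. Pads are 22 mm wide; open, the fingers measure 114 mm over their backs; the gripper's body (76 mm by 85 mm) begins 54 mm behind the grasp point. The pads swing forward as they close: fully open they stand 13 mm farther back than shut.
Start: joints at [1.204, 0.628, 0.038, 1.517, -0.027, 0.996, -0.02], TCP at [192.612, -620.821, 256.313] pointing down, gripper open.
Joint ranges: [-3.06, 3.06], [-0.37, 2.12], [-1.25, 1.32], [0.18, 2.47], [-1.1, 4.24], [0.23, 1.98], [-2.94, 2.94]. Speed limits (rad/s): [2.57, 2.57, 3.14, 3.14, 3.14, 3.14, 3.14].

INTERFACE

Orientations are given as [roll, pitch, yaw] about the fixed x, y, z axes, in that order (R = Rz(yaw) Ry(pitch) Rx(roll)).
In Python, from cell import ctrl gives the robot as it stands. The module is installed in compiled form; this text tells all that it offers.
- The arm moves only by the tool play_rows, never from a script. Its argument "targets" is a list of rows, each a list of 5 numbers: the closure, from 0 (fully open) to 1 (shut), then the shift along the tool's x, y, z in cm, then the turn about the tool's z in degrees. In form: [[gripper, dx, dy, dz, spin], ...]. A call has 1 to 10 rows; each row is the pose to reach, as a shift and turn from the pose commanded when the call began, along the tool's axes at that moment; what a row does not reach only later rows make up. A row lasts 1/10 s, in which the tool goes at most 50 mm and 8.59 degrees, less where a joint would pass 70% of its speed; a pose out of reach is approached as far as the arm can. A call with a gripper value outside its range is refused whole. The fingers move at their own pace and stop on an object; the grip force is fixed at half the most. Time passes only in rows, so rows that repeat a pose let the fingers close. It gives the time, the measured TCP pose, the force, the opening and the grip force at its end, in the units of the state.
- ctrl.read_state(): the state, without advancing time (a new reading comes with each control period).
- ctrl.get_image(name): name is "scene" or "top"; returns (picture, depth): 400x640x3 uint8, red, green, blue; 400x640 float32, mm along the optical axis (not along the pixel's ray), 0 where there is no reading.
- ctrl.calibration(name): a dict with "vfov" (degrees; the focal length in pixels is half the picture's height over the tangent of half this angle, whatever the lens; pixels are square), "cx", "cy" (the principal point, pixels), "extrinsics" (4x4, takes a point from camera to world coordinates). Camera axes: x right, y down, z forward; pixel columns grow to the right and rows downward; lengths in mm; the calibration is good to about 2 mm. A picture is of the moment at which its call begins. calibration takes no time and is no camera call.
- ctrl.finish_job(): hands the job in; it is judged then, once.
Trained networks look in the newest picture that a camera, given by its name, has taken for a name from the list of things; names that differ only in an ending like _2 or _b are one class to them, and where a whole thing is asked for, a point or a joint stands for the part that bears it (a point fixed in the world has none). Each returns a list of dicts, best first, with "confidence" (0 to 1); they miss things now and then, are a little off and sometimes report something else, mostly with a low value. They report only what shows in the picture. A call takes as long as a camera call. They do not tell look-alikes from the thing itself.
- ctrl.search_frame(camera, name): "bbox" ([left, top, right, bottom] in pixels, round what is visible of it).
- ctrl.trace(camera, name): "pixels" (400x640 bool, what is visible of it) and "bbox" ([left, top, right, bottom] in pixels, round what is visible of it).
The state is a dict: "clock": time; "qpos": joint angles; "qd": joint speeds; "tau": joint torques, N m; "eef_pos": TCP position; "tool_rot": TCP orientation; "force": force on the tool from outside, world axes, zero at the start; "torque": the same for the moment, N m; "width": finger opening in mm; "gripper_force": force on a finger pad.
Only numpy, scipy, OpenCV 4.12 (cv2) and the standard library are available. Lean on these libraries where they do the work, as an engineer would, in place of code of your own. Each camera call takes 0.05 s, during which the arm holds its last target. There are 200 camera calls.

## Working session

There is one attempt and no reset: what is moved stays moved. The work goes in short steps, Python scripts to look and compute and a tool call to move; the robot and the scene stay as the last step left them, time stands still between calls to the robot, and variables do not carry over. Pictures are saved under pics/ and viewed, at most 10 in all, crops included, and the job is handed in when it is done.

Besides the shell and the picture viewer there is one more tool, called after "Call:" by a JSON object that holds its "name" and its "arguments". play_rows: Moves the arm, as the interface text tells. Its arguments: {"type":"object","properties":{"targets":{"type":"array"}},"required":["targets"]}

```bash
mkdir -p pics; cat > h.py <<'E'
import numpy as np, cv2
from cell import ctrl
def pts(cam,depth):
    c=ctrl.calibration(cam); f=200/np.tan(np.radians(c["vfov"])/2)
    v,u=np.mgrid[0:400,0:640]; z=depth
    P=np.stack([(u-c["cx"])/f*z,(v-c["cy"])/f*z,z],-1)
    E=np.array(c["extrinsics"]); W=P@E[:3,:3].T+E[:3,3]; W[z==0]=np.nan
    return W
E
python3 - <<'E'
from h import *
s=ctrl.read_state(); print(s["eef_pos"],s["tool_rot"],s["width"],s["clock"])
ims=[]
for cam in ["scene","top"]:
    im,d=ctrl.get_image(cam); W=pts(cam,d); np.save(cam+".npy",W)
    cv2.imwrite(f"pics/{cam}0.png",im[:,:,::-1])
    print(cam,ctrl.calibration(cam)["vfov"])
    for n in ["station","squeegee","grip","green_cap","grey_cap","drip_tray","ramekin","mug","plug"]:
        for r in ctrl.trace(cam,n)[:3]:
            m=r["pixels"]; p=W[m]; p=p[~np.isnan(p[:,0])]
            if len(p)<3: print(n,"few");continue
            zt=np.percentile(p[:,2],90); q=p[np.abs(p[:,2]-zt)<6]
            R=cv2.minAreaRect(q[:,:2].astype(np.float32))
            print(n,round(r["confidence"],2),[int(x) for x in r["bbox"]],"ztop",zt.round(1),"med",np.median(q,0).round(1),"rect",np.round(R[0],1),np.round(R[1],1),round(R[2],1))
E
```

```text
[ 192.46359121 -620.25140517  255.38852188] [-3.13969554e+00 -5.91296425e-06  3.00767489e-01] 85.45466995572932 0.0
scene 45.253699677612
station 0.93 [272, 165, 379, 242] ztop 45.0 med [534.7   8.   42.3] rect [599.6   0.9] [185.3 397.8] 89.2
squeegee 0.75 [282, 226, 313, 265] ztop 108.5 med [485.7 239.7 107.7] rect [487.9 239.2] [ 27.1 117.9] 80.0
grip 0.69 [286, 222, 316, 265] ztop 108.9 med [490.8 239.7 107.8] rect [489.6 239.7] [ 25.9 115.3] 79.7
grey_cap 0.54 [326, 192, 336, 204] ztop 61.3 med [592.6 -20.9  58.5] rect [592.6 -20.6] [39.7 36.6] 82.8
grey_cap 0.39 [368, 201, 385, 207] ztop 21.5 med [ 461.4 -147.5   18.8] rect [ 461.8 -145.7] [32.9 41.3] 55.3
drip_tray 0.74 [275, 234, 322, 276] ztop 20.4 med [482.7 260.5  17.5] rect [500.2 240. ] [ 73.4 200. ] 81.2
ramekin 0.76 [248, 212, 264, 230] ztop 34.6 med [704.9 249.3  33.3] rect [701.9 252.9] [63.8 69. ] 27.3
plug 0.6 [434, 182, 445, 189] ztop 20.8 med [ 362.8 -411.3   19.3] rect [ 362.7 -414.6] [35.3 32.8] 75.2
top 43.51582627725796
station 0.69 [277, 149, 376, 257] ztop 44.2 med [537.3   5.3  41.7] rect [6.005e+02 2.000e
[... 269 characters left out ...]
5] ztop 61.3 med [510.6  25.8  57.9] rect [512.5  25.6] [26.5 25.2] 54.8
grey_cap 0.5 [323, 191, 338, 200] ztop 61.2 med [589.6 -22.7  58.4] rect [589.1 -21. ] [35.  36.7] 3.1
grey_cap 0.49 [380, 211, 393, 220] ztop 19.9 med [ 457.9 -145.8   16.8] rect [ 458.6 -147.6] [36. 35.] 12.6
drip_tray 0.95 [256, 228, 292, 285] ztop 20.8 med [475.3 258.7  17.4] rect [500.2 240.7] [ 69.4 200.1] 80.8
ramekin 0.53 [234, 199, 256, 223] ztop 35.4 med [710.8 258.2  35. ] rect [700.2 257.7] [64.4 63. ] 64.9
mug 0.91 [165, 250, 202, 285] ztop 98.2 med [574.8 503.1  98.6] rect [553.7 494.6] [93.2 89.7] 8.5
plug 0.48 [463, 199, 472, 212] ztop 19.3 med [ 357.2 -413.4   16.7] rect [ 360.2 -414.7] [36.7 36.1] 28.2
```

View pics/top0.png

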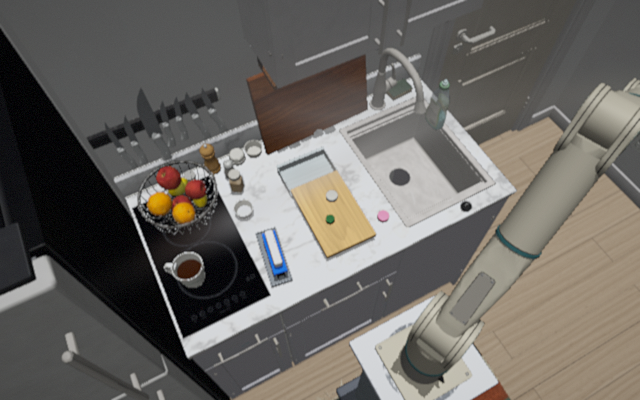

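View pics/scene0.png

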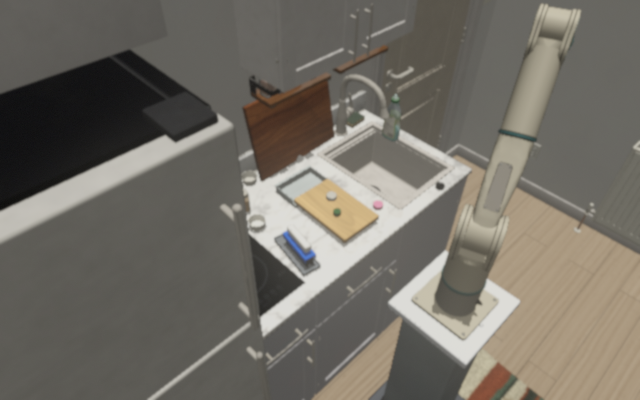

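The top view shows the board at about (333,213), the green cap at (330,219) and the grey cap at (332,196). The pink look-alike is at (383,216) and the squeegee in its tray at (274,252). The scene view agrees. I'll set out toward the squeegee and fit the board pose from the saved data.

Call:
{"name": "play_rows", "arguments": {"targets": [[0,4.2,-2.3,0,-8],[0,8.5,-4.7,0,-16],[0,12.7,-7,0,-24],[0,17,-9.4,0,-32],[0,21.2,-11.7,0,-40],[0,25.5,-14,0,-48],[0,29.7,-16.4,0,-56],[0,34,-18.7,0,-64],[0,38.2,-21,0,-72],[0,42.5,-23.4,0,-80]]}}

```text
clock: 2.0
eef_pos: [530.3, -270.3, 256.6]
tool_rot: [3.141, 0.001, 1.702]
force: [0.7, -0.6, -0.5]
width: 85.3
gripper_force: 0.0
```

```bash
python3 - <<'E'
from h import *
for cam in ["top","scene"]:
    im=cv2.imread(f"pics/{cam}0.png"); W=np.load(cam+".npy"); h=cv2.cvtColor(im,cv2.COLOR_BGR2HSV)
    m=(h[...,0]>10)&(h[...,0]<30)&(h[...,1]>60)&(abs(W[...,2]-41)<6)&(W[...,0]>380)&(W[...,0]<720)&(abs(W[...,1])<120)
    R=cv2.minAreaRect(W[m][:,:2].astype(np.float32)); print(cam,m.sum(),R,np.median(W[m],0))
s=ctrl.read_state(); print(s["eef_pos"],s["tool_rot"],np.round(s["qpos"],2))
E
```

```text
top 3420 ((543.2486572265625, 3.1706695556640625), (179.68563842773438, 280.8618469238281), 88.05976867675781) [531.24900235   6.17871867  40.704299  ]
scene 2189 ((544.1910400390625, 3.1589508056640625), (181.34336853027344, 283.55078125), 87.6106185913086) [530.97525135  11.83655547  41.43182339]
[ 530.31163938 -270.29513814  256.62637131] [3.14125890e+00 7.50764475e-04 1.70211649e+00] [ 0.65  0.57 -0.36  1.67  0.23  0.95  0.34]
```

Call:
{"name": "play_rows", "arguments": {"targets": [[0,4.8,0.2,0,-7.3],[0,9.6,0.5,0,-14.6],[0,14.4,0.7,0,-22],[0,19.2,1,0,-29.3],[0,24,1.2,0,-36.6],[0,28.8,1.4,0,-44],[0,33.6,1.7,0,-51.2],[0,38.4,2,0,-58.6],[0,43.2,2.2,0,-66],[0,48,2.4,0,-73.2]]}}

```text
clock: 3.0
eef_pos: [492.5, 209.4, 256.6]
tool_rot: [-3.142, 0.001, 2.979]
force: [1.6, -0.1, 0.4]
width: 85.1
gripper_force: 0.0
```

```bash
python3 - <<'E'
from h import *
s=ctrl.read_state(); print(s["eef_pos"],s["tool_rot"],np.round(s["qpos"],2))
for cam in ["scene","top"]:
    im,d=ctrl.get_image(cam); W=pts(cam,d)
    cv2.imwrite(f"pics/{cam}1.png",im[:,:,::-1])
    m=(abs(W[...,2]-107)<4)&(abs(W[...,0]-488)<90)&(abs(W[...,1]-239)<50)&(im.min(-1)>110)
    q=W[m]; print(cam,m.sum(),cv2.minAreaRect(q[:,:2].astype(np.float32)) if m.sum()>4 else 0, np.median(q,0))
E
```

```text
[492.45272092 209.40317054 256.59221115] [-3.14154962e+00  8.78176807e-04  2.97918095e+00] [ 0.03  0.55 -0.73  1.83  0.45  0.94  0.51]
scene 170 ((488.6277770996094, 238.1390838623047), (26.85502815246582, 120.2490463256836), 81.25684356689453) [490.14625432 239.20652414 107.54515337]
top 210 ((489.828369140625, 238.1872100830078), (24.344621658325195, 119.57826232910156), 80.719482421875) [487.52721334 238.90436849 106.67958036]
```

Call:
{"name": "play_rows", "arguments": {"targets": [[0,0.9,2.8,0,0],[0,0.9,2.8,4,0],[0,0.9,2.8,8,0],[0,0.9,2.8,11,0],[0,0.9,2.8,13.5,0],[0,0.9,2.8,15,0],[0,0.9,2.8,15.6,0],[0,0.9,2.8,15.6,0]]}}

```text
clock: 3.9
eef_pos: [488.3, 236.4, 99.9]
tool_rot: [-3.141, -0.001, 2.974]
force: [0.1, 1.0, 0.6]
width: 85.4
gripper_force: 0.0
```

Call:
{"name": "play_rows", "arguments": {"targets": [[1,0,0,0,0],[1,0,0,0,0],[1,0,0,0,0],[1,0,0,0,0],[1,0,0,0,0],[1,0,0,0,0],[1,0,0,0,0],[1,0,0,0,0]]}}

```text
clock: 4.7
eef_pos: [488.7, 237.0, 100.5]
tool_rot: [3.141, 0.001, 2.975]
force: [1.0, -0.8, 1.6]
width: 25.3
gripper_force: 63.4
```

Call:
{"name": "play_rows", "arguments": {"targets": [[1,0,0,-2,0],[1,0,0,-5,0],[1,0,0,-9,0],[1,0,-2,-10,4],[1,0,-5,-10,11],[1,0,-8.5,-10,19],[1,0,-12,-10,27],[1,0,-15.5,-10,35],[1,0,-19,-10,43],[1,0,-22,-10,50]]}}

```text
clock: 5.7
eef_pos: [450.5, 18.0, 200.0]
tool_rot: [-3.14, -0.0, 2.096]
force: [0.6, -0.1, -1.7]
width: 25.0
gripper_force: 63.3
```

Call:
{"name": "play_rows", "arguments": {"targets": [[1,-0.2,-0.2,0,7],[1,-0.4,-0.4,0.5,15],[1,-0.7,-0.6,2,23],[1,-0.9,-0.7,4,30],[1,-0.9,-0.7,5.5,32.2],[1,-0.9,-0.7,6,32.2],[1,-0.9,-0.7,6,32.2],[1,-0.9,-0.7,6,32.2]]}}

```text
clock: 6.5
eef_pos: [450.5, 8.9, 140.6]
tool_rot: [3.141, -0.0, 1.541]
force: [-0.4, 0.9, -2.5]
width: 24.5
gripper_force: 63.2
```

```bash
python3 - <<'E'
from h import *
s=ctrl.read_state(); print(s["eef_pos"],s["tool_rot"],np.round(s["qpos"],2),s["force"])
ims=[]
for cam,(u,v) in [("scene",(340,210)),("top",(333,215))]:
    im,d=ctrl.get_image(cam); W=pts(cam,d)
    ims.append(cv2.resize(im[v-75:v+75,u-67:u+67,::-1],(400,448),interpolation=cv2.INTER_CUBIC))
    h=cv2.cvtColor(im,cv2.COLOR_RGB2HSV); m=(h[...,0]>100)&(h[...,0]<125)&(h[...,1]>150)&(abs(W[...,0]-449)<120)&(abs(W[...,1])<120)&(W[...,2]>40)
    q=W[m]; print(cam,m.sum(),np.percentile(q,[2,50,98],axis=0).round(0).tolist(), cv2.minAreaRect(q[:,:2].astype(np.float32)))
cv2.imwrite("pics/c2.png",np.hstack(ims))
E
```

```text
[450.49172941   8.87585425 140.63668119] [ 3.14124899e+00 -3.36323133e-04  1.54095730e+00] [ 0.08  0.56 -0.24  2.16  0.29  0.45 -0.41] [-0.37455149  0.90595304 -2.47627079]Traceback (most recent call last):
  File "<stdin>", line 8, in <module>
    return _quantile_unchecked(
        a, q, axis, out, overwrite_input, method, keepdims, weights)
    return _ureduce(a,
                    func=_quantile_ureduce_func,
    ...<5 lines>...
                    overwrite_input=overwrite_input,
                    method=method)
    r = func(a, **kwargs)
    result = _quantile(arr,
                       quantiles=q,
    ...<2 lines>...
                       out=out,
                       weights=wgt)
    slices_having_nans = np.isnan(arr[-1, ...])
                                  ~~~^^^^^^^^^
IndexError: index -1 is out of bounds for axis 0 with size 0
```

```bash
python3 - <<'E'
from h import *
ims=[]
for cam,(u,v) in [("scene",(340,210)),("top",(333,215))]:
    im,d=ctrl.get_image(cam)
    ims.append(cv2.resize(im[v-75:v+75,u-67:u+67,::-1],(400,448),interpolation=cv2.INTER_CUBIC))
cv2.imwrite("pics/c2.png",np.hstack(ims))
E
```

```text
(no output)
```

View pics/c2.png

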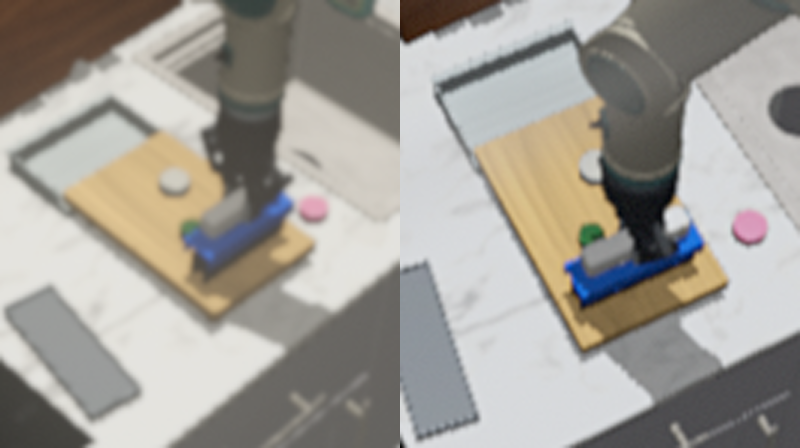

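The crop shows the squeegee level over the bare near end of the board, with the green cap at (190,228) and the grey cap at (175,180) in the left view, both ahead of it. The drip tray is empty. Now I'll press gently.

Call:
{"name": "play_rows", "arguments": {"targets": [[1,0,0,0.5,0],[1,0,0,0.9,0],[1,0,0,1.2,0],[1,0,0,1.35,0],[1,0,0,1.4,0],[1,0,0,1.4,0],[1,0,0,1.4,0]]}}

```text
clock: 7.35
eef_pos: [450.4, 8.6, 126.5]
tool_rot: [3.141, 0.0, 1.54]
force: [-0.4, -1.2, 3.1]
width: 25.4
gripper_force: 64.0
```

Call:
{"name": "play_rows", "arguments": {"targets": [[1,0,0,0.1,0],[1,0,0,0.2,0],[1,0,0,0.2,0],[1,0,0,0.2,0],[1,0,0,0.2,0]]}}

```text
clock: 7.85
eef_pos: [450.4, 8.6, 124.4]
tool_rot: [3.141, 0.0, 1.54]
force: [0.1, -1.0, 4.4]
width: 24.7
gripper_force: 64.1
```

Call:
{"name": "play_rows", "arguments": {"targets": [[1,0,0.3,0,0],[1,0,0.9,0,0],[1,0,1.7,0,0],[1,0,2.5,0,0],[1,0,3.3,0,0],[1,0,4.1,0,0],[1,0,4.9,0,0],[1,0,5.7,0,0],[1,0,6.3,0,0],[1,0,6.6,0,0]]}}

```text
clock: 8.85
eef_pos: [515.1, 6.5, 123.8]
tool_rot: [-3.138, 0.0, 1.54]
force: [-4.3, 0.5, 5.3]
width: 25.1
gripper_force: 64.2
```

Call:
{"name": "play_rows", "arguments": {"targets": [[1,0,0.4,0,0],[1,0,1.2,0,0],[1,0,2.1,0,0],[1,0,3,0,0],[1,0,4,0,0],[1,0,5,0,0],[1,0,6,0,0],[1,0,7,0,0],[1,0,7.8,0,0],[1,0,8.2,0,0]]}}

```text
clock: 9.85
eef_pos: [597.3, 4.1, 123.8]
tool_rot: [-3.138, 0.0, 1.54]
force: [-4.4, 0.6, 5.5]
width: 25.1
gripper_force: 64.2
```

```bash
python3 - <<'E'
from h import *
s=ctrl.read_state(); print(s["eef_pos"],s["tool_rot"],np.round(s["qpos"],2),s["force"])
ims=[]
for cam,(u,v) in [("scene",(340,210)),("top",(333,200))]:
    im,d=ctrl.get_image(cam)
    ims.append(cv2.resize(im[v-75:v+75,u-67:u+67,::-1],(400,448),interpolation=cv2.INTER_CUBIC))
cv2.imwrite("pics/c3.png",np.hstack(ims))
E
```

```text
[597.28086175   4.06901574 123.79168052] [-3.13800257e+00  2.74598716e-04  1.53980647e+00] [ 0.1   0.73 -0.25  1.77  0.27  0.67 -0.33] [-4.44024844  0.55436055  5.46311998]
```

View pics/c3.png

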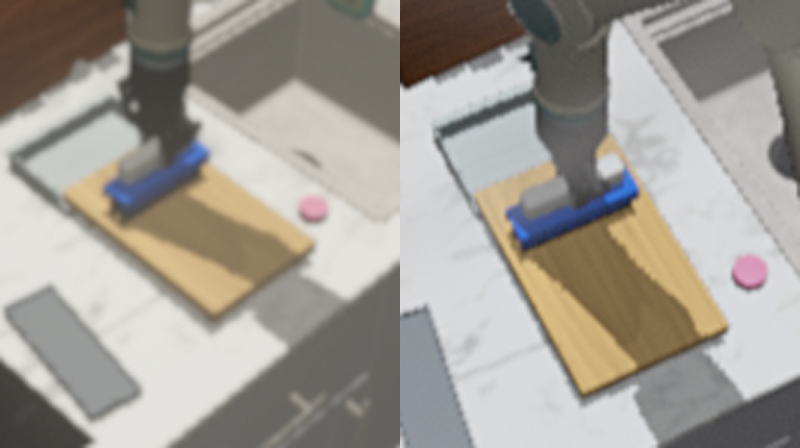

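The crop shows the squeegee flat on the board past the middle, with the wood behind it clean and the caps hidden ahead of it. I'll carry on to the edge.

Call:
{"name": "play_rows", "arguments": {"targets": [[1,0,0.4,0,0],[1,0,1.2,0,0],[1,0,2.1,0,0],[1,0,3.1,0,0],[1,0,4.2,0,0],[1,0,5.4,0,0],[1,0,6.6,0,0],[1,0,7.4,0,0],[1,0,7.7,0,0],[1,0,7.7,0,0]]}}

```text
clock: 10.95
eef_pos: [674.9, 1.8, 123.9]
tool_rot: [-3.14, -0.0, 1.54]
force: [-3.9, -0.4, 5.3]
width: 25.3
gripper_force: 64.2
```

```bash
python3 - <<'E'
from h import *
s=ctrl.read_state(); print(s["eef_pos"],s["tool_rot"],s["force"])
ims=[]
for cam,(u,v) in [("scene",(320,190)),("top",(323,180))]:
    im,d=ctrl.get_image(cam); W=pts(cam,d)
    ims.append(cv2.resize(im[v-50:v+50,u-45:u+45,::-1],(400,444),interpolation=cv2.INTER_CUBIC))
    for n in ["green_cap","grey_cap"]:
        for r in ctrl.trace(cam,n)[:2]: print(cam,n,r["confidence"],r["bbox"],np.nanmedian(W[r["pixels"]],0))
cv2.imwrite("pics/c4.png",np.hstack(ims))
E
```

```text
[674.85725066   1.76949188 123.93276754] [-3.13969792e+00 -4.55495857e-05  1.53985835e+00] [-3.86328428 -0.37109998  5.26653098]
scene grey_cap 0.42 [372.1, 201.3, 382.1, 208.1] [ 459.19936101 -143.40528933   17.08213127]
top grey_cap 0.65 [164.3, 252.7, 201.6, 287.1] [563.78784789 496.81629487  66.55385796]
top grey_cap 0.5 [380.9, 208.5, 392.4, 221.8] [ 460.2365485  -147.90523934   14.42666963]
```

View pics/c4.png

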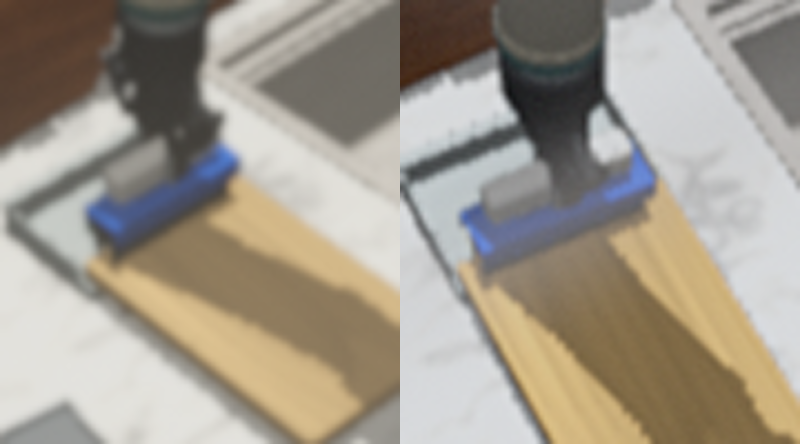

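The squeegee is at the far edge and the caps are hidden behind it. I'll draw back, still pressed, to see into the tray.

Call:
{"name": "play_rows", "arguments": {"targets": [[1,0,0,0,0],[1,0,-1,0,0],[1,0,-3,0,0],[1,0,-5,0,0],[1,0,-7,0,0],[1,0,-9,0,0],[1,0,-11,0,0],[1,0,-12.5,0,0],[1,0,-13,0,0],[1,0,-13,0,0]]}}

```text
clock: 12.25
eef_pos: [547.1, 6.0, 125.1]
tool_rot: [3.137, -0.001, 1.54]
force: [2.4, 0.7, 4.8]
width: 25.0
gripper_force: 64.1
```

```bash
python3 - <<'E'
from h import *
ims=[]
for cam,(u,v) in [("scene",(315,188)),("top",(315,175))]:
    im,d=ctrl.get_image(cam); W=pts(cam,d)
    ims.append(cv2.resize(im[v-50:v+50,u-45:u+45,::-1],(400,444),interpolation=cv2.INTER_CUBIC))
    for n in ["green_cap","grey_cap"]:
        for r in ctrl.trace(cam,n)[:3]: print(cam,n,r["confidence"],r["bbox"],np.nanmedian(W[r["pixels"]],0))
cv2.imwrite("pics/c5.png",np.hstack(ims))
E
```

```text
scene grey_cap 0.67 [371.0, 198.5, 383.4, 208.0] [ 460.151194   -144.14004747   17.39133184]
scene grey_cap 0.54 [309.4, 177.4, 315.7, 188.0] [723.89515757 -54.7090241   20.7290966 ]
scene grey_cap 0.27 [276.8, 164.5, 377.6, 245.5] [560.30360538  19.24057281  39.00162194]
top green_cap 0.41 [297.3, 168.5, 301.4, 180.4] [742.94649146  18.11234389  10.67001802]
top grey_cap 0.59 [380.5, 210.9, 391.7, 223.6] [ 457.99940168 -146.01763368   15.28115752]
```

View pics/c5.png

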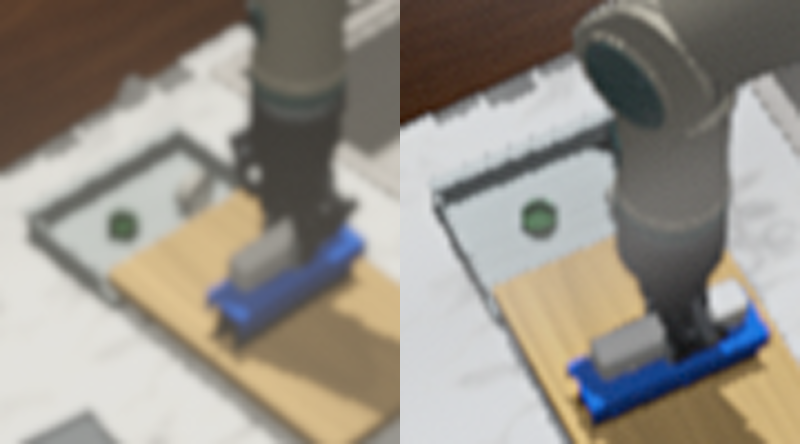

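The left view shows the green cap flat in the tray at (123,225). The grey cap is in the tray too, but seems to stand on edge near (195,190). I'll lift off, head home, and look again on the way.

Call:
{"name": "play_rows", "arguments": {"targets": [[1,0,0,-2,0],[1,0,0,-5,0],[1,0,0,-8,0],[1,2,-0.6,-8,-7],[1,5,-1.5,-8,-15],[1,8.5,-2.5,-8,-23],[1,12,-3.5,-8,-31],[1,15.5,-4.5,-8,-39],[1,19,-5.5,-8,-47],[1,22,-6.3,-8,-55]]}}

```text
clock: 13.55
eef_pos: [486.2, 227.9, 202.7]
tool_rot: [-3.136, -0.003, 2.507]
force: [0.5, 0.1, -2.4]
width: 24.7
gripper_force: 63.2
```

```bash
python3 - <<'E'
from h import *
ims=[]
for cam,(u,v) in [("scene",(315,185)),("top",(315,175))]:
    im,d=ctrl.get_image(cam); W=pts(cam,d)
    ims.append(cv2.resize(im[v-50:v+50,u-45:u+45,::-1],(400,444),interpolation=cv2.INTER_CUBIC))
    for n in ["green_cap","grey_cap"]:
        for r in ctrl.trace(cam,n)[:3]:
            q=W[r["pixels"]]; print(cam,n,r["confidence"],r["bbox"],np.nanpercentile(q,[5,50,95],axis=0).round().tolist())
cv2.imwrite("pics/c6.png",np.hstack(ims))
E
```

```text
scene grey_cap 0.56 [312.8, 178.4, 318.5, 187.7] [[713.0, -75.0, 3.0], [721.0, -65.0, 16.0], [732.0, -44.0, 48.0]]
scene grey_cap 0.43 [369.4, 200.5, 383.8, 207.5] [[446.0, -160.0, 6.0], [457.0, -143.0, 16.0], [474.0, -129.0, 23.0]]
top green_cap 0.5 [295.5, 169.2, 301.1, 180.2] [[726.0, 5.0, 3.0], [743.0, 16.0, 12.0], [754.0, 30.0, 22.0]]
top grey_cap 0.48 [380.6, 212.0, 392.4, 221.0] [[443.0, -164.0, 6.0], [459.0, -146.0, 15.0], [477.0, -131.0, 22.0]]
```

View pics/c6.png

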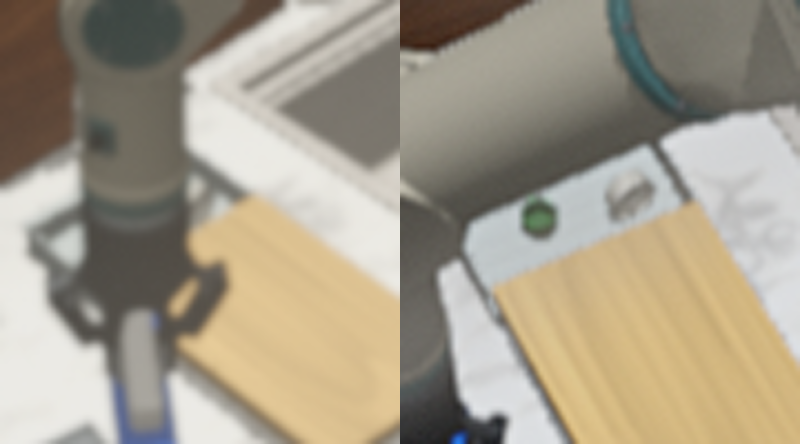

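The right view shows the green cap flat at (540,217) and the grey one on its rim at (630,190), both inside the tray. The grey one may be rolling slowly. I'll park the squeegee now and check the grey cap afterwards.

Call:
{"name": "play_rows", "arguments": {"targets": [[1,0.1,0.3,0,-8],[1,0.2,0.6,0,-16],[1,0.3,0.9,0,-24],[1,0.3,0.9,1,-26.8],[1,0.3,0.9,3,-26.8],[1,0.3,0.9,6,-26.8],[1,0.3,0.9,8,-26.8],[1,0.3,0.9,8.7,-26.8],[1,0.3,0.9,8.7,-26.8],[1,0.3,0.9,8.7,-26.8]]}}

```text
clock: 14.85
eef_pos: [492.4, 236.5, 117.8]
tool_rot: [3.141, 0.001, 2.967]
force: [-0.2, -0.3, -1.5]
width: 24.8
gripper_force: 63.2
```

Call:
{"name": "play_rows", "arguments": {"targets": [[1,0,0,0.6,0],[1,0,0,1.1,0],[1,0,0,1.5,0],[1,0,0,1.7,0],[1,0,0,1.7,0],[1,0,0,1.7,0]]}}

```text
clock: 15.45
eef_pos: [492.1, 236.5, 100.5]
tool_rot: [-3.141, 0.0, 2.968]
force: [-1.1, -1.4, 1.0]
width: 25.2
gripper_force: 63.7
```

Contact as expected, so I'll release and then rise.

Call:
{"name": "play_rows", "arguments": {"targets": [[0,0,0,0,0],[0,0,0,0,0],[0,0,0,0,0],[0,0,0,0,0],[0,0,0,0,0],[0,0,0,0,0],[0,0,0,0,0]]}}

```text
clock: 16.15
eef_pos: [492.1, 236.6, 100.3]
tool_rot: [3.142, 0.0, 2.968]
force: [-0.9, -0.8, 0.2]
width: 85.6
gripper_force: 0.0
```

Call:
{"name": "play_rows", "arguments": {"targets": [[0,0,0,-1,0],[0,0,0,-3,0],[0,0,0,-6,0],[0,0,0,-10,0],[0,0,0,-14,0],[0,2,-3,-16,0],[0,5,-7,-16,0],[0,8,-11,-16,0],[0,8,-14,-16,0],[0,8,-16,-16,0]]}}

```text
clock: 17.15
eef_pos: [384.0, 90.6, 261.0]
tool_rot: [-3.139, 0.001, 2.967]
force: [0.6, 0.1, 0.9]
width: 85.3
gripper_force: 0.0
```

```bash
python3 - <<'E'
from h import *
s=ctrl.read_state(); print(s["eef_pos"],s["width"],s["clock"])
ims=[]
for cam,(u,v) in [("scene",(305,215)),("top",(305,215))]:
    im,d=ctrl.get_image(cam); W=pts(cam,d)
    ims.append(cv2.resize(im[v-75:v+75,u-67:u+67,::-1],(400,448),interpolation=cv2.INTER_CUBIC))
    for n in ["green_cap","grey_cap","grip"]:
        for r in ctrl.trace(cam,n)[:3]:
            q=W[r["pixels"]]; print(cam,n,r["confidence"],r["bbox"],np.nanpercentile(q,[5,50,95],axis=0).round().tolist())
cv2.imwrite("pics/c7.png",np.hstack(ims))
E
```

```text
[384.03087564  90.6396391  260.9569258 ] 85.34196496375876 17.15
scene green_cap 0.51 [297.7, 183.6, 301.8, 191.3] [[728.0, 3.0, 3.0], [740.0, 14.0, 14.0], [755.0, 28.0, 22.0]]
scene green_cap 0.38 [282.6, 221.3, 315.4, 263.3] [[426.0, 223.0, 11.0], [480.0, 246.0, 69.0], [560.0, 264.0, 110.0]]
scene grey_cap 0.59 [308.3, 178.3, 314.7, 188.6] [[716.0, -71.0, 5.0], [725.0, -57.0, 23.0], [732.0, -35.0, 45.0]]
scene grey_cap 0.51 [372.0, 199.2, 381.4, 210.1] [[444.0, -163.0, 7.0], [459.0, -145.0, 16.0], [476.0, -130.0, 22.0]]
scene grip 0.75 [282.3, 224.5, 315.5, 265.2] [[427.0, 230.0, 26.0], [478.0, 247.0, 71.0], [549.0, 264.0, 110.0]]
top green_cap 0.52 [297.6, 170.8, 305.6, 182.2] [[725.0, 3.0, -0.0], [744.0, 16.0, 10.0], [758.0, 32.0, 22.0]]
top grey_cap 0.68 [232.5, 195.4, 255.7, 221.1] [[671.0, 230.0, 2.0], [708.0, 256.0, 14.0], [731.0, 284.0, 36.0]]
top grey_cap 0.57 [380.7, 207.0, 391.4, 221.5] [[445.0, -160.0, 10.0], [459.0, -145.0, 17.0], [473.0, -132.0, 22.0]]
top grip 0.65 [264.0, 227.0, 287.2, 276.0] [[426.0, 216.0, 55.0], [475.0, 241.0, 91.0], [543.0, 261.0, 111.0]]
top grip 0.53 [163.6, 253.4, 200.3, 286.4] [[514.0, 457.0, 35.0], [563.0, 496.0, 67.0], [597.0, 540.0, 102.0]]
```

View pics/c7.png

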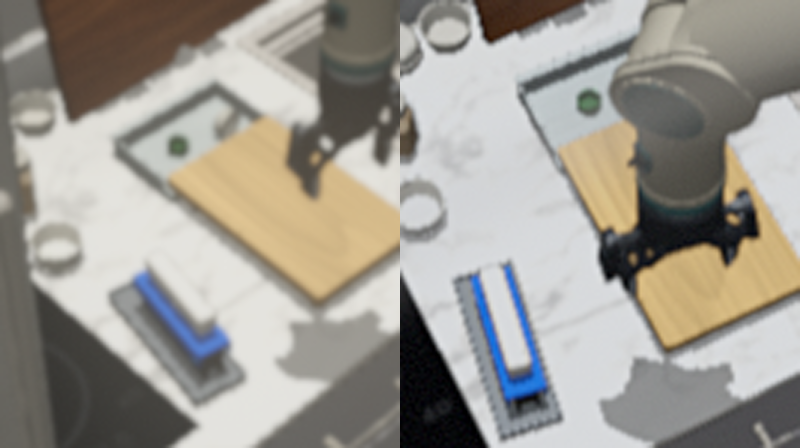

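The squeegee stands upright in its tray, in the left view near (180,320). The green cap is flat at (178,146) and the grey cap is on its rim at (228,122), inside the catch tray. I'll let it settle and check that it is still.

Call:
{"name": "play_rows", "arguments": {"targets": [[0,0,0,0,0],[0,0,0,0,0],[0,0,0,0,0],[0,0,0,0,0],[0,0,0,0,0],[0,0,0,0,0],[0,0,0,0,0],[0,0,0,0,0],[0,0,0,0,0],[0,0,0,0,0]]}}

```text
clock: 18.55
eef_pos: [385.6, 92.8, 260.3]
tool_rot: [-3.142, 0.0, 2.968]
force: [1.1, 0.9, -0.3]
width: 85.4
gripper_force: 0.0
```

```bash
cat > c.py <<'E'
from h import *
for i in range(6):
    im,d=ctrl.get_image("scene"); W=pts("scene",d)
    o=[]
    for (x0,x1,y0,y1) in [(695,790,-88,-20),(715,775,-10,40)]:
        m=(W[...,0]>x0)&(W[...,0]<x1)&(W[...,1]>y0)&(W[...,1]<y1)&(W[...,2]>9)
        o+=[int(m.sum()),W[m].mean(0).round(1).tolist(),W[m].max(0).round(0).tolist()]
    print(*o)
    for _ in range(4): ctrl.get_image("scene")
E
python3 c.py
```

```text
1361 [746.8, -53.2, 561.2] [790.0, -20.0, 748.0] 968 [741.6, 16.4, 590.4] [770.0, 40.0, 765.0]
1366 [746.5, -53.1, 561.3] [790.0, -20.0, 747.0] 980 [741.5, 16.6, 593.4] [764.0, 40.0, 765.0]
1370 [747.0, -53.2, 559.7] [790.0, -20.0, 746.0] 970 [741.7, 16.5, 593.5] [771.0, 40.0, 765.0]
1349 [746.8, -53.2, 558.0] [790.0, -20.0, 746.0] 978 [741.7, 16.6, 590.1] [774.0, 40.0, 764.0]
1354 [746.8, -53.6, 562.0] [790.0, -20.0, 747.0] 974 [741.5, 16.5, 589.0] [770.0, 40.0, 763.0]
1365 [746.8, -53.4, 560.4] [790.0, -20.0, 747.0] 969 [741.5, 17.0, 594.7] [767.0, 40.0, 766.0]
```

Arm points got into that region, so I'll limit the height.

```bash
sed -i 's/(W\[...,2\]>9)/(W[...,2]>9)\&(W[...,2]<60)/' c.py; python3 c.py
```

```text
129 [750.9, -52.6, 23.8] [790.0, -21.0, 53.0] 51 [742.0, 17.4, 15.6] [774.0, 36.0, 30.0]
121 [752.2, -53.2, 23.9] [790.0, -22.0, 47.0] 51 [740.2, 18.0, 15.1] [771.0, 39.0, 24.0]
122 [752.5, -52.5, 25.0] [790.0, -21.0, 49.0] 54 [742.4, 16.8, 15.3] [773.0, 37.0, 29.0]
116 [748.8, -53.5, 24.0] [790.0, -21.0, 47.0] 50 [742.8, 20.5, 16.2] [770.0, 38.0, 31.0]
109 [751.3, -55.1, 25.1] [790.0, -22.0, 47.0] 53 [739.2, 18.1, 16.2] [774.0, 39.0, 25.0]
131 [752.4, -53.7, 23.7] [790.0, -23.0, 50.0] 50 [742.6, 18.9, 16.2] [769.0, 37.0, 28.0]
```

```bash
python3 -c "
from cell import ctrl
print(ctrl.finish_job())"
```

```text
the job is handed in; nothing more can be done
None
```

I swept both caps into the catch tray, stood the squeegee upright in its drip tray, let go, and handed the job in; no verdict came back, and the grey cap came to rest standing on its rim rather than flat.

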